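# Clear the spent batteries from the desk tray into the pedal bin

## Robot

A 6-joint arm with a two-finger parallel gripper is mounted at the origin on the work surface. World frame = base frame: x ahead of the robot, y to its left, z up, the work surface at z = 0. Lengths are in mm, angles in rad, forces in N, time in s.
With the tool pointing down it reaches from about 375 to 925 mm from the base axis. Payload 5.7 kg.
Tool frame: the origin (TCP) lies at the very end of the fingers, on their centre line; the grasp point (between the pads) lies 19 mm behind it (arm.tcp_to_grasp is the distance from the TCP to the grasp point, in mm); z points along the fingers, y is the line along which they close (so a half turn about z gives the same grasp; the last joint's range is limited). The gripper opens to 88 mm and grips with 3 to 60 N. Pads are 20 mm wide; open, the fingers measure 115 mm over their backs; the gripper's body (75 mm by 178 mm) begins 61 mm behind the grasp point.
Start: joints at [-1.339, 0.359, 1.51, -0, 1.272, -0.115], TCP at [203.917, -564.252, 222.623] pointing down, gripper open.
Joint ranges: [-2.97, 2.97], [-1.01, 2.36], [0.21, 2.38], [-0.96, 4.11], [0.2, 2.71], [-2.98, 2.98]. Speed limits (rad/s): [2.39, 2.39, 3.14, 3.14, 3.14, 3.14].

## Interface

Orientations are given as a rotation vector (axis times angle).
In Python, from rig import arm, eyes, outline_of gives the robot as it stands. The module is installed in compiled form; this text tells all that it offers.
- The arm moves only by the shell command python3 -m pendant 'ROWS' [OPENING] [FORCE]. ROWS is JSON, a list of rows, each an object with "travel": the shift along the tool's x, y, z each as a share of 25 mm, from -1 to 1, a list of three; "rot": the turn, a rotation vector about the tool's x, y, z each as a share of 0.1 rad, from -1 to 1, a list of three. In form: [{"travel": [x, y, z], "rot": [rx, ry, rz]}, ...]. A call has 1 to 20 rows; each row shifts and turns the commanded pose from where the row before left it, along the tool's axes as they then stand; what a row does not reach is not made up. A row lasts 1/12 s, in which the tool goes at most 41.7 mm and 7.16 degrees, less where a joint would pass 70% of its speed; a pose out of reach is approached as far as the arm can. A call with a number of a shift or a turn outside -1 to 1 is refused whole. A call with a gripper value outside its range is refused whole. OPENING is the closure, from -1 (fully open) to 1 (shut), set as the call begins (- or left out, the last holds). The fingers move at their own pace and stop on an object; FORCE is the grip in N (left out, the last holds). Time passes only in rows, so rows that do not move let the fingers close. It gives the time, the measured TCP pose, the force, the opening and the grip force at its end, in the units of the state.
- arm.read_state(): the state, without advancing time (a new reading comes with each control period).
- eyes.read_camera(name): name is "scene" or "top"; returns (picture, depth): 384x512x3 uint8, blue, green, red; 384x512 float32, mm along the optical axis (not along the pixel's ray), 0 where there is no reading.
- eyes.calibration(name): a dict with "mtx" (3x3 intrinsics, pixels), "k1" (the pictures are not rectified: a ray, as slopes to the right and down, at radius r is drawn at 1 + k1 r^2 times it, then the intrinsics apply), "rvec" (rotation vector, rad) and "tvec" (3), from world to camera coordinates, as OpenCV has them. Camera axes: x right, y down, z forward; pixel columns grow to the right and rows downward; lengths in mm; the calibration is good to about 2 mm. A picture is of the moment at which its call begins. calibration takes no time and is no camera call.
- arm.close_job(): hands the job in; it is judged then, once.
Trained networks look in the newest picture that a camera, given by its name, has taken for a name from the list of things; names that differ only in an ending like _2 or _b are one class to them, and where a whole thing is asked for, a point or a joint stands for the part that bears it (a point fixed in the world has none). Each returns a list of dicts, best first, with "conf" (0 to 1); they miss things now and then, are a little off and sometimes report something else, mostly with a low value. They report only what shows in the picture. A call takes as long as a camera call.
- outline_of(label, camera): "mask" (384x512 bool, what is visible of it) and "extent" ([left, top, width, height] in pixels, round what is visible of it).
The state is a dict: "time_s": time; "joint_pos": joint angles; "qd": joint speeds; "tau": joint torques, N m; "tool_pos": TCP position; "tool_rot": TCP orientation; "ft_force": force on the tool from outside, world axes, zero at the start; "ft_torque": the same for the moment, N m; "gripper_width": opening from 0.0 (shut) to 1.0 (fully open); "finger_force": force on a finger pad.
Only numpy, scipy, OpenCV 4.12 (cv2) and the standard library are available. Lean on these libraries where they do the work, as an engineer would, in place of code of your own. Each camera call takes 0.05 s, during which the arm holds its last target. There are 200 camera calls.

## Task

Clear the spent batteries off this desk: press the pedal of the steel bin right down to its stop so that the lid swings up and stays open, take every battery (9-volt blocks and cordless-telephone packs) out of the grey tray and drop it in the bin, and when all are in, push the lid over so that the bin is shut again. The roll of tape and the little jar stay in the tray, and the other things on the desk stay where they are.

Things in the scene. Friction and masses are not known exactly. Their poses are not given: they have to be found in the camera images.
- bin: small pedal bin, steel with black foot and liner, standing fast: 140 mm deep (x), 190 mm wide (y), 170 mm high without the lid, walls with liner 7 mm. Origin: centre of its underside; x from the pedal side (front, -x) to the hinge side (+x), z up. A black hinge housing 70 mm wide stands out 30 mm at the back, top 172 mm up. It stands left or right of the robot, the tray on the other side
- bin_in (a point): centre of the bin's inner floor, 30 mm above the desk; axes as the bin's. The inside is 126 x 176 mm and 140 mm deep
- bin_mouth (a point): centre of the bin's open mouth, level with the rim, 170 mm above the desk
- pedal_pad (a point): middle of the top of the pedal's tread, a steel plate 36 (x) x 70 (y) x 8 mm with ribbed rubber at the foot of the bin's front, 65 mm before the wall and 57 mm before the edge of the shut lid; 43 mm above the desk when up, about 17 mm when down. The hand's body passes close in front of the lid's edge, which swings up: lean the wrist a little away from the bin
- pedal (a joint): pedal angle: 0 up (spring return), 0.27 rad down at its stop, the tread 26 mm lower. Its hinge, parallel to the bin's y, is 100 mm behind the tread's middle, 20 mm up. Needs 8 to 13 N at 15 mm/s, more if faster. A one-way linkage lifts the lid to 6.7 x this angle: pressed to the stop, the lid goes past upright and stays when the pedal is let go; pressed part-way, it sinks shut again
- lid (a joint): angle of the lid: 0 shut, 1.57 upright, 1.9 rad open, leaning back on its stop behind the hinge. It is damped: once pushed from behind to the pedal side of upright it falls shut by itself in about 2 s. It takes under 1 N to push
- lid_hinge (a point): middle of the lid's hinge axis (parallel to the bin's y), at the top of the bin's back wall, 74 mm behind the bin's middle and 173 mm above the desk; fixed to the bin
- lid_edge (a point): middle of the lid's free edge, 152 mm from the hinge axis. The lid is a steel plate 196 mm wide with black rim; its faces lie 4 mm (inner) and 11 mm (outer) from the plane through the hinge axis. Open, its free edge stands about 317 mm above the desk
- tray: shallow grey plastic desk tray 220 (x) x 350 (y) x 25 mm high, walls and floor 4 mm; it does not slide. Origin: centre of its underside, z up
- block1: spent 9-volt block battery: dark metal case 46 x 26.5 x 17.5 mm with a copper band, 35 to 60 g. Origin: centre of its underside as it first lies, a 46 x 26.5 mm face; x along the 46 mm length to the two snap studs (2.5 mm more), y along the 26.5 mm width, z along the 17.5 mm thickness. Lying so, it can be taken across its 26.5 or its 46 mm. It may be absent
- block2: spent 9-volt block battery: dark metal case 46 x 26.5 x 17.5 mm with a copper band, 35 to 60 g. Origin: centre of its underside as it first lies, a 46 x 26.5 mm face; x along the 46 mm length to the two snap studs (2.5 mm more), y along the 26.5 mm width, z along the 17.5 mm thickness. Lying so, it can be taken across its 26.5 or its 46 mm. It may be absent
- block3: spent 9-volt block battery: dark metal case 46 x 26.5 x 17.5 mm with a copper band, 35 to 60 g. Origin: centre of its underside as it first lies, a 46 x 26.5 mm face; x along the 46 mm length to the two snap studs (2.5 mm more), y along the 26.5 mm width, z along the 17.5 mm thickness. Lying so, it can be taken across its 26.5 or its 46 mm. It may be absent
- block4: spent 9-volt block battery: dark metal case 46 x 26.5 x 17.5 mm with a copper band, 35 to 60 g. Origin: centre of its underside as it first lies, a 46 x 26.5 mm face; x along the 46 mm length to the two snap studs (2.5 mm more), y along the 26.5 mm width, z along the 17.5 mm thickness. Lying so, it can be taken across its 26.5 or its 46 mm. It may be absent
- pack1: spent rechargeable pack of a cordless telephone: three thin cells side by side under a white wrap, green at both ends, 44.5 x 31.5 x 10.5 mm, 28 to 48 g. Origin: centre of its underside (a 44.5 x 31.5 mm face); x along the 44.5 mm length of the cells, y along the 31.5 mm width, z along the 10.5 mm thickness. It may be absent.
- pack2: spent rechargeable pack of a cordless telephone: three thin cells side by side under a white wrap, green at both ends, 44.5 x 31.5 x 10.5 mm, 28 to 48 g. Origin: centre of its underside (a 44.5 x 31.5 mm face); x along the 44.5 mm length of the cells, y along the 31.5 mm width, z along the 10.5 mm thickness. It may be absent.
- tape: roll of clear tape lying in the tray: 52 mm across, 19 mm high. Origin: centre of its underside. Stays in the tray
- jar: little clear round jar with black cap, standing in the tray: 42 mm across, 45 mm high. Origin: centre of its underside. Stays in the tray
- telephone: red desk telephone, 190 x 170 x 63 mm, a bystander on the far side of the desk. Origin: centre of its underside
- spray: clear spray bottle with red and white head, 60 mm across, 162 mm high, a bystander on the far left. Origin: centre of its underside
- penpot: blue pen pot with pens, 76 mm across, 95 mm high (pens to about 150 mm), a bystander on the far right. Origin: centre of its underside

How it is judged (in metres and radians):
On the way, in this order (a step that is already met when the one before it is completed fails the run):
1. the pedal is pressed right down to its stop and the lid stands up, past upright (value of joint pedal above 0.252 rad and value of joint lid above 1.6 rad), for 0.1 s.
2. every battery is in the bin and the lid still stands open (x of block1 in the frame of bin_in between -0.07 and 0.07 m and y of block1 in the frame of bin_in between -0.095 and 0.095 m and z of block1 in the frame of bin_in between -0.01 and 0.13 m and x of block2 in the frame of bin_in between -0.07 and 0.07 m and y of block2 in the frame of bin_in between -0.095 and 0.095 m and z of block2 in the frame of bin_in between -0.01 and 0.13 m and x of block3 in the frame of bin_in between -0.07 and 0.07 m and y of block3 in the frame of bin_in between -0.095 and 0.095 m and z of block3 in the frame of bin_in between -0.01 and 0.13 m and x of block4 in the frame of bin_in between -0.07 and 0.07 m and y of block4 in the frame of bin_in between -0.095 and 0.095 m and z of block4 in the frame of bin_in between -0.01 and 0.13 m and x of pack1 in the frame of bin_in between -0.07 and 0.07 m and y of pack1 in the frame of bin_in between -0.095 and 0.095 m and z of pack1 in the frame of bin_in between -0.01 and 0.13 m and x of pack2 in the frame of bin_in between -0.07 and 0.07 m and y of pack2 in the frame of bin_in between -0.095 and 0.095 m and z of pack2 in the frame of bin_in between -0.01 and 0.13 m and value of joint lid above 1.5 rad), for 0.2 s.
At the end, for the whole second after the job is handed in: every battery present lies at rest inside the bin, the lid is shut (within 0.06 rad) and the pedal up, and the roll of tape and the jar are in the tray (x of block1 in the frame of bin_in between -0.07 and 0.07 m and y of block1 in the frame of bin_in between -0.095 and 0.095 m and z of block1 in the frame of bin_in between -0.01 and 0.13 m and x of block2 in the frame of bin_in between -0.07 and 0.07 m and y of block2 in the frame of bin_in between -0.095 and 0.095 m and z of block2 in the frame of bin_in between -0.01 and 0.13 m and x of block3 in the frame of bin_in between -0.07 and 0.07 m and y of block3 in the frame of bin_in between -0.095 and 0.095 m and z of block3 in the frame of bin_in between -0.01 and 0.13 m and x of block4 in the frame of bin_in between -0.07 and 0.07 m and y of block4 in the frame of bin_in between -0.095 and 0.095 m and z of block4 in the frame of bin_in between -0.01 and 0.13 m and x of pack1 in the frame of bin_in between -0.07 and 0.07 m and y of pack1 in the frame of bin_in between -0.095 and 0.095 m and z of pack1 in the frame of bin_in between -0.01 and 0.13 m and x of pack2 in the frame of bin_in between -0.07 and 0.07 m and y of pack2 in the frame of bin_in between -0.095 and 0.095 m and z of pack2 in the frame of bin_in between -0.01 and 0.13 m and x of tape in the frame of tray between -0.11 and 0.11 m and y of tape in the frame of tray between -0.175 and 0.175 m and z of tape in the frame of tray between -0.005 and 0.045 m and x of jar in the frame of tray between -0.11 and 0.11 m and y of jar in the frame of tray between -0.175 and 0.175 m and z of jar in the frame of tray between -0.005 and 0.045 m and value of joint lid below 0.06 rad and value of joint pedal below 0.05 rad and linear speed of each of block1, block2, block3, block4, pack1, pack2, tape, jar below 0.05 m/s); the robot touches nothing.
It fails at once if the telephone was moved by more than 4 cm (distance of telephone from where it was at the start of the episode above 0.04 m).
It fails at once if the spray bottle was moved by more than 4 cm (distance of spray from where it was at the start of the episode above 0.04 m).
It fails at once if the pen pot was moved by more than 4 cm (distance of penpot from where it was at the start of the episode above 0.04 m).
It fails at once if the roll of tape or the jar was taken out of the tray (z of any of tape, jar in the frame of tray above 0.08 m).
Of block1, block2, block3, block4, pack1, pack2 only 4 to 6 are there at a start; the rules pass over those that are not, and their reading is None.
At some moment in a run one of block1, block2, block3, block4, pack1, pack2 may be knocked a few centimetres aside while the robot is not near it.
Once in a run the grip may slacken for a moment while it holds something.
It also fails if it takes over 210 s, if anything falls off the work surface, if the arm or the gripper's body presses on something with over 40 N, if the wrist force passes 120 N, or if a joint passes its speed limit or range.

## Working session

There is one attempt and no reset: what is moved stays moved. The work goes in short steps, Python scripts to look and compute and a shell command to move; the robot and the scene stay as the last step left them, time stands still between calls to the robot, and variables do not carry over. Pictures are saved under pics/ and viewed, at most 14 in all, crops included, and the job is handed in when it is done.

```bash
mkdir -p pics
cat > h.py <<'E'
import numpy as np, cv2
from rig import arm, eyes, outline_of
from scipy.spatial.transform import Rotation as R
def world(cam, depth, uv):
    c=eyes.calibration(cam); K=np.array(c["mtx"],float); uv=np.atleast_2d(uv).astype(int)
    p=(uv-K[:2,2])/[K[0,0],K[1,1]]
    q=p.copy()
    for _ in range(20): q=p/(1+c["k1"]*(q**2).sum(1,keepdims=True))
    z=depth[uv[:,1],uv[:,0]]
    P=np.c_[q,np.ones(len(q))]*z[:,None]
    Rm=R.from_rotvec(np.ravel(c["rvec"])).as_matrix()
    return (P-np.ravel(c["tvec"]))@Rm, z>0
def maskpts(cam,depth,m):
    v,u=np.nonzero(m); P,ok=world(cam,depth,np.c_[u,v]); return P[ok]
def pix(cam,X):
    c=eyes.calibration(cam); K=np.array(c["mtx"],float)
    Rm=R.from_rotvec(np.ravel(c["rvec"])).as_matrix()
    P=np.atleast_2d(X)@Rm.T+np.ravel(c["tvec"]); q=P[:,:2]/P[:,2:]
    q=q*(1+c["k1"]*(q**2).sum(1,keepdims=True)); return q*[K[0,0],K[1,1]]+K[:2,2]
def batt(cam="top"):
    im,d=eyes.read_camera(cam); out=[]
    for l in ["block1","pack1","tape","jar"]:
        for o in outline_of(l,cam):
            if o["conf"]<0.3: continue
            P=maskpts(cam,d,o["mask"])
            if len(P)<8: continue
            t=np.percentile(P[:,2],80); Q=P[abs(P[:,2]-t)<6]
            r=cv2.minAreaRect(Q[:,:2].astype(np.float32))
            (cx,cy),(w,h),a=r
            if w<h: w,h,a=h,w,a+90
            print(l,"conf %.2f"%o["conf"],"c",np.round([cx,cy]),"wh",np.round([w,h]),"longaxis deg %.0f"%((a+90)%180-90),"z %.0f"%t,"px",o["extent"])
    return im,d
def st():
    s=arm.read_state(); print("t",round(s["time_s"],2),"tcp",np.round(s["tool_pos"],1),"R\n",np.round(R.from_rotvec(s["tool_rot"]).as_matrix(),3),"q",np.round(s["joint_pos"],2),"F",np.round(s["ft_force"],1),"g",s["gripper_width"],s["finger_force"])
E
python3 - <<'E'
from h import *
st()
im,d=batt("top"); cv2.imwrite("pics/top1.png",im)
for l in ["bin","pedal_pad","tray","telephone","spray","penpot"]:
    for o in outline_of(l,"top")[:2]:
        P=maskpts("top",d,o["mask"]); 
        if len(P)<8: continue
        t=np.percentile(P[:,2],95); Q=P[P[:,2]>t-8]
        print(l,o["conf"],np.round(np.percentile(P,2,axis=0)),np.round(np.percentile(P,98,axis=0)),cv2.minAreaRect(Q[:,:2].astype(np.float32)),o["extent"])
im,d=eyes.read_camera("scene"); cv2.imwrite("pics/sc1.png",im)
E
```

```text
t 0.0 tcp [ 203.7 -563.6  221.8] R
 [[ 0.94   0.34  -0.   ]
 [ 0.34  -0.94   0.002]
 [ 0.    -0.002 -1.   ]] q [-1.34  0.36  1.51 -0.    1.27 -0.12] F [-0.7  0.9  0.5] g 0.9995334845254161 0.0
block1 conf 0.81 c [509. 302.] wh [49. 27.] longaxis deg -13 z 23 px [127.1, 211.7, 17.5, 21.3]
block1 conf 0.76 c [494. 133.] wh [48. 27.] longaxis deg -14 z 23 px [201.5, 214.1, 13.3, 22.2]
block1 conf 0.47 c [609. 206.] wh [49. 27.] longaxis deg 5 z 23 px [168.3, 169.1, 14.2, 21.0]
pack1 conf 0.81 c [497. 214.] wh [44. 32.] longaxis deg 80 z 16 px [161.9, 219.0, 23.2, 10.9]
pack1 conf 0.80 c [603. 130.] wh [43. 31.] longaxis deg 2 z 16 px [200.2, 170.2, 13.0, 18.2]
tape conf 0.64 c [608. 294.] wh [51. 48.] longaxis deg 89 z 25 px [132.2, 169.7, 20.7, 21.2]
jar conf 0.76 c [493.  46.] wh [36. 35.] longaxis deg 89 z 50 px [231.3, 215.6, 18.7, 14.5]
jar conf 0.58 c [ 527. -199.] wh [195. 152.] longaxis deg 87 z 184 px [300.4, 160.0, 103.8, 113.3]
bin 0.68 [ 390. -291.   29.] [ 618. -102.  186.] ((526.9405517578125, -198.73385620117188), (194.68081665039062, 152.12303161621094), 87.0976715087890
[... 749 characters left out ...]
0.62 [ 708. -122.   24.] [888.  39.  65.] ((799.66650390625, 9.936262130737305), (177.34396362304688, 48.94935989379883), 2.7082040309906006) [243.5, 63.8, 67.9, 75.5]
spray 0.72 [702. 243.  14.] [769. 280. 165.] ((734.9730224609375, 272.0831604003906), (71.38897705078125, 22.387386322021484), 1.329487681388855) [127.2, 94.0, 37.0, 45.2]
penpot 0.8 [ 717. -329.    3.] [ 788. -259.  145.] ((752.4092407226562, -297.5785827636719), (75.07833862304688, 31.020872116088867), 35.15885925292969) [365.5, 92.1, 34.5, 42.0]
penpot 0.64 [ 377. -225.   29.] [ 446. -160.   48.] ((395.83258056640625, -192.18812561035156), (68.35831451416016, 38.728458404541016), 86.4514389038086) [329.8, 243.9, 25.8, 29.8]
```

View pics/top1.png

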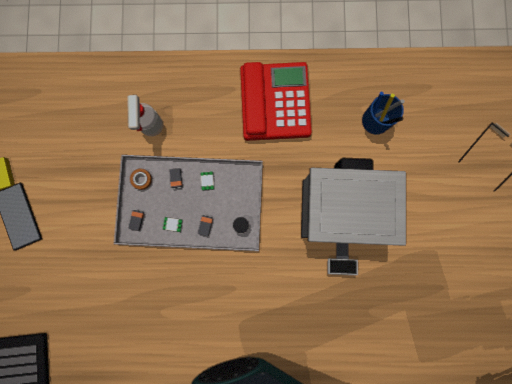

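View pics/sc1.png

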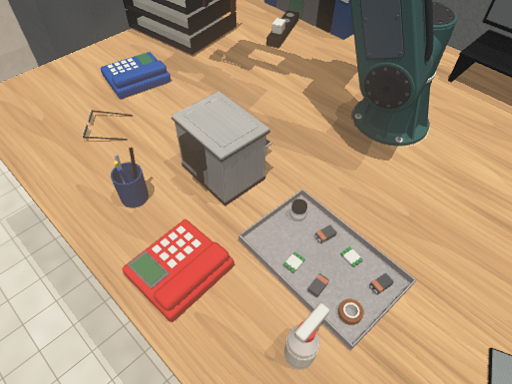

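Top view: five batteries (blocks at px (137,220), (205,226), (176,179); packs at (173,224), (207,181)), tape at (140,179), jar at (241,226), bin at (357,205), pedal tread at (343,267). The networks agree with this, and the bin's yaw is about -3°.

```bash
cat >> h.py <<'E'
def need(p,yaw=-3,tilt=0.0):
    s=arm.read_state(); Rc=R.from_rotvec(s["tool_rot"]); a=np.radians(yaw)
    Rt=R.from_matrix(np.array([[np.cos(a),np.sin(a),0],[np.sin(a),-np.cos(a),0],[0,0,-1]]))*R.from_rotvec([0,tilt,0])
    print("t %.1f"%s["time_s"],"tcp",np.round(s["tool_pos"],1),"rot first (x0.1rad)",np.round((Rc.inv()*Rt).as_rotvec()/0.1,2),"then travel (x25mm)",np.round(Rt.inv().apply(np.array(p)-s["tool_pos"])/25,2))
E
python3 -c "
from h import *
need([391,-192,110],-3,.2)"
```

```text
t 0.6 tcp [ 203.9 -564.2  222.6] rot first (x0.1rad) [-0.4   1.97  3.98] then travel (x25mm) [  5.66 -15.26   5.75]
```

```bash
python3 -m pendant '[{"travel":[0,0,0],"rot":[-0.1,0.49,1]},{"travel":[0,0,0],"rot":[-0.1,0.49,1]},{"travel":[0,0,0],"rot":[-0.1,0.49,1]},{"travel":[0,0,0],"rot":[-0.1,0.49,1]},{"travel":[0.35,-0.95,0.2],"rot":[0,0,0]},{"travel":[0.35,-0.95,0.2],"rot":[0,0,0]},{"travel":[0.35,-0.95,0.2],"rot":[0,0,0]},{"travel":[0.35,-0.95,0.2],"rot":[0,0,0]},{"travel":[0.35,-0.95,0.2],"rot":[0,0,0]},{"travel":[0.35,-0.95,0.2],"rot":[0,0,0]},{"travel":[0.35,-0.95,0.2],"rot":[0,0,0]},{"travel":[0.35,-0.95,0.2],"rot":[0,0,0]},{"travel":[0.35,-0.95,0.2],"rot":[0,0,0]},{"travel":[0.35,-0.95,0.2],"rot":[0,0,0]},{"travel":[0.35,-0.95,0.2],"rot":[0,0,0]},{"travel":[0.35,-0.95,0.2],"rot":[0,0,0]},{"travel":[0.35,-0.95,0.2],"rot":[0,0,0]},{"travel":[0.35,-0.95,0.2],"rot":[0,0,0]},{"travel":[0.35,-0.95,0.2],"rot":[0,0,0]},{"travel":[0.35,-0.95,0.2],"rot":[0,0,0]}]' 1 10
python3 -c "
from h import *
need([391,-192,55],-3,.2)"
```

```text
time_s: 2.27
tool_pos: [377.9, -192.2, 172.0]
tool_rot: [3.119, -0.085, 0.312]
ft_force: [0.3, -1.4, 0.5]
gripper_width: 0.01
finger_force: 0.0
t 2.3 tcp [ 377.9 -192.2  172. ] rot first (x0.1rad) [ 0.01  0.01 -0.02] then travel (x25mm) [-0.42 -0.03  4.69]
```

```bash
python3 -m pendant '[{"travel":[-0.07,0,0.78],"rot":[0,0,0]},{"travel":[-0.07,0,0.78],"rot":[0,0,0]},{"travel":[-0.07,0,0.78],"rot":[0,0,0]},{"travel":[-0.07,0,0.78],"rot":[0,0,0]},{"travel":[-0.07,0,0.78],"rot":[0,0,0]},{"travel":[-0.07,0,0.78],"rot":[0,0,0]},{"travel":[-0.016,0,0.08],"rot":[0,0,0]},{"travel":[-0.016,0,0.08],"rot":[0,0,0]},{"travel":[-0.016,0,0.08],"rot":[0,0,0]},{"travel":[-0.016,0,0.08],"rot":[0,0,0]},{"travel":[-0.016,0,0.08],"rot":[0,0,0]},{"travel":[-0.016,0,0.08],"rot":[0,0,0]}]'
python3 -c "
from h import *
need([391,-192,17],-3,.2)"
```

```text
time_s: 3.27
tool_pos: [390.5, -194.3, 43.8]
tool_rot: [3.118, -0.084, 0.313]
ft_force: [-5.6, -0.1, 11.4]
gripper_width: 0.009
finger_force: 5.9
t 3.3 tcp [ 390.5 -194.3   43.8] rot first (x0.1rad) [ 0.02 -0.   -0.01] then travel (x25mm) [-0.2  -0.09  1.05]
```

```bash
python3 -m pendant '[{"travel":[-0.012,0,0.06],"rot":[0,0,0]},{"travel":[-0.012,0,0.06],"rot":[0,0,0]},{"travel":[-0.012,0,0.06],"rot":[0,0,0]},{"travel":[-0.012,0,0.06],"rot":[0,0,0]},{"travel":[-0.012,0,0.06],"rot":[0,0,0]},{"travel":[-0.012,0,0.06],"rot":[0,0,0]},{"travel":[-0.012,0,0.06],"rot":[0,0,0]},{"travel":[-0.012,0,0.06],"rot":[0,0,0]},{"travel":[-0.012,0,0.06],"rot":[0,0,0]},{"travel":[-0.012,0,0.06],"rot":[0,0,0]},{"travel":[-0.012,0,0.06],"rot":[0,0,0]},{"travel":[-0.012,0,0.06],"rot":[0,0,0]},{"travel":[-0.012,0,0.06],"rot":[0,0,0]},{"travel":[-0.012,0,0.06],"rot":[0,0,0]},{"travel":[-0.012,0,0.06],"rot":[0,0,0]}]'
```

```text
time_s: 4.52
tool_pos: [389.9, -193.9, 20.5]
tool_rot: [3.119, -0.084, 0.311]
ft_force: [-4.7, -0.5, 5.6]
gripper_width: 0.004
finger_force: 3.0
```

```bash
python3 -m pendant '[{"travel":[-0.009,0,0.045],"rot":[0,0,0]},{"travel":[-0.009,0,0.045],"rot":[0,0,0]},{"travel":[-0.009,0,0.045],"rot":[0,0,0]}]'
```

```text
time_s: 4.77
tool_pos: [390.1, -193.9, 16.7]
tool_rot: [3.119, -0.085, 0.311]
ft_force: [-3.6, -0.9, 3.2]
gripper_width: 0.007
finger_force: 2.1
```

```bash
python3 -m pendant '[{"travel":[-0.008,0,0.04],"rot":[0,0,0]},{"travel":[-0.008,0,0.04],"rot":[0,0,0]},{"travel":[-0.008,0,0.04],"rot":[0,0,0]}]'
```

```text
time_s: 5.02
tool_pos: [390.4, -193.9, 14.7]
tool_rot: [3.118, -0.084, 0.313]
ft_force: [-16.6, 1.4, 58.1]
gripper_width: 0.004
finger_force: 29.7
```

```bash
python3 -m pendant '[{"travel":[0,0,-0.03],"rot":[0,0,0]},{"travel":[0,0,0],"rot":[0,0,0]},{"travel":[0,0,0],"rot":[0,0,0]},{"travel":[0,0,0],"rot":[0,0,0]}]'
python3 - <<'E'
from h import *
im,d=eyes.read_camera("top"); cv2.imwrite("pics/top2.png",im)
for l in ["lid","bin"]:
    for o in outline_of(l,"top")[:1]:
        P=maskpts("top",d,o["mask"]); print(l,o["conf"],np.round(np.percentile(P,[2,98],axis=0)))
E
```

```text
time_s: 5.35
tool_pos: [390.3, -193.9, 15.2]
tool_rot: [3.118, -0.085, 0.313]
ft_force: [-9.0, 1.4, 27.7]
gripper_width: 0.005
finger_force: 14.7
lid 0.63 [[ 595. -299.  173.]
 [ 658. -109.  318.]]
bin 0.71 [[ 428. -294.   14.]
 [ 655. -104.  317.]]
```

View pics/top2.png

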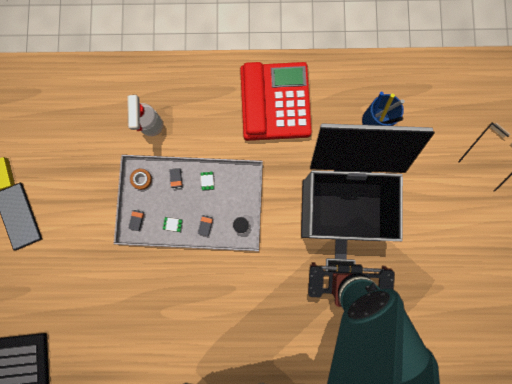

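The lid stands fully open, leaning back (edge at px (370,128), z≈317), and the bin mouth is free at (355,208). Next I lift off the pedal.

```bash
python3 -m pendant '[{"travel":[0,0,-0.2],"rot":[0,0,0]},{"travel":[0,0,-0.4],"rot":[0,0,0]},{"travel":[0,0,-0.8],"rot":[0,0,0]},{"travel":[0,0,-1],"rot":[0,0,0]},{"travel":[0,0,-1],"rot":[0,0,0]},{"travel":[0,0,-1],"rot":[0,0,0]},{"travel":[0,0,-1],"rot":[0,0,0]}]' -0.2 10;python3 -c "
from h import *
need([494,133,100],-14,0)"
```

```text
time_s: 6.08
tool_pos: [363.6, -192.4, 147.8]
tool_rot: [3.119, -0.085, 0.312]
ft_force: [-0.0, -0.5, 0.2]
gripper_width: 0.494
finger_force: 0.0
t 6.1 tcp [ 363.6 -192.4  147.8] rot first (x0.1rad) [-0.19 -1.99  1.89] then travel (x25mm) [  1.91 -13.89   1.91]
```

```bash
python3 -m pendant '[{"travel":[0,0,0],"rot":[-0.1,-1,0.95]},{"travel":[0,0,0],"rot":[-0.1,-1,0.95]},{"travel":[0.136,-0.99,0.1],"rot":[0,0,0]},{"travel":[0.136,-0.99,0.1],"rot":[0,0,0]},{"travel":[0.136,-0.99,0.1],"rot":[0,0,0]},{"travel":[0.136,-0.99,0.1],"rot":[0,0,0]},{"travel":[0.136,-0.99,0.1],"rot":[0,0,0]},{"travel":[0.136,-0.99,0.1],"rot":[0,0,0]},{"travel":[0.136,-0.99,0.1],"rot":[0,0,0]},{"travel":[0.136,-0.99,0.1],"rot":[0,0,0]},{"travel":[0.136,-0.99,0.1],"rot":[0,0,0]},{"travel":[0.136,-0.99,0.1],"rot":[0,0,0]},{"travel":[0.136,-0.99,0.1],"rot":[0,0,0]},{"travel":[0.136,-0.99,0.1],"rot":[0,0,0]},{"travel":[0.136,-0.99,0.1],"rot":[0,0,0]},{"travel":[0.136,-0.99,0.1],"rot":[0,0,0]}]' -0.2 15;python3 - <<'E'
from h import *
batt("top"); need([494,133,8],-14,0)
E
```

```text
time_s: 7.42
tool_pos: [482.9, 139.2, 114.7]
tool_rot: [-3.123, 0.322, -0.062]
ft_force: [0.7, -0.5, 0.0]
gripper_width: 0.6
finger_force: 0.0
block1 conf 0.50 c [609. 206.] wh [49. 27.] longaxis deg 7 z 24 px [169.2, 169.3, 15.5, 19.5]
pack1 conf 0.69 c [603. 130.] wh [43. 31.] longaxis deg 0 z 16 px [201.6, 171.8, 9.4, 15.9]
pack1 conf 0.46 c [ 417. -193.] wh [81. 68.] longaxis deg -2 z 46 px [327.6, 236.8, 29.8, 38.0]
tape conf 0.52 c [609. 293.] wh [50. 48.] longaxis deg -90 z 25 px [133.0, 171.1, 20.7, 16.6]
jar conf 0.62 c [493.  44.] wh [35. 33.] longaxis deg -1 z 51 px [234.8, 215.0, 16.5, 18.6]
t 7.7 tcp [481.8 137.3 114.6] rot first (x0.1rad) [-0.05 -0.38  0.39] then travel (x25mm) [0.51 0.05 4.26]
```

```bash
python3 -m pendant '[{"travel":[0,0,0],"rot":[-0.05,-0.38,0.39]},{"travel":[0.26,0.03,0.8],"rot":[0,0,0]},{"travel":[0.25,0.02,0.8],"rot":[0,0,0]},{"travel":[0,0,0.8],"rot":[0,0,0]},{"travel":[0,0,0],"rot":[0,0,0]}]';python3 - <<'E'
from h import *
need([494,133,7],-14,0)
E
```

```text
time_s: 8.08
tool_pos: [491.8, 131.5, 52.2]
tool_rot: [3.117, -0.386, -0.008]
ft_force: [-0.9, 0.2, -0.9]
gripper_width: 0.602
finger_force: 0.0
t 8.1 tcp [491.8 131.5  52.2] rot first (x0.1rad) [ 0.01  0.05 -0.02] then travel (x25mm) [ 0.07 -0.08  1.81]
```

```bash
python3 -m pendant '[{"travel":[0.04,-0.04,0.6],"rot":[0,0,0]},{"travel":[0.03,-0.04,0.6],"rot":[0,0,0]},{"travel":[0,0,0.5],"rot":[0,0,0]},{"travel":[0,0,0.1],"rot":[0,0,0]},{"travel":[0,0,0],"rot":[0,0,0]}]';python3 -m pendant '[{"travel":[0,0,0],"rot":[0,0,0]},{"travel":[0,0,0],"rot":[0,0,0]},{"travel":[0,0,0],"rot":[0,0,0]},{"travel":[0,0,0],"rot":[0,0,0]},{"travel":[0,0,0],"rot":[0,0,0]},{"travel":[0,0,0],"rot":[0,0,0]}]' 1 20
```

```text
time_s: 8.5
tool_pos: [495.8, 134.1, 9.9]
tool_rot: [-3.118, 0.385, 0.002]
ft_force: [0.2, -0.0, 0.2]
gripper_width: 0.601
finger_force: 0.0
time_s: 9.0
tool_pos: [497.0, 134.7, 10.4]
tool_rot: [-3.117, 0.383, -0.002]
ft_force: [-1.0, -1.3, 6.5]
gripper_width: 0.301
finger_force: 20.0
```

```bash
python3 -m pendant '[{"travel":[0,0,-0.5],"rot":[0,0,0]},{"travel":[0,0,-1],"rot":[0,0,0]},{"travel":[0,0,-1],"rot":[0,0,0]},{"travel":[0,0,-1],"rot":[0,0,0]},{"travel":[0,0,-1],"rot":[0,0,0]},{"travel":[0,0,-1],"rot":[0,0,0]},{"travel":[0,0,-1],"rot":[0,0,0]},{"travel":[0,0,-1],"rot":[0,0,0]},{"travel":[0,0,-0.8],"rot":[0,0,0]},{"travel":[0,0,0],"rot":[0,0,-0.95]},{"travel":[0,0,0],"rot":[0,0,-0.95]}]' 1 35;python3 - <<'E'
from h import *
need([525,-199,205],-3,0)
E
```

```text
time_s: 9.92
tool_pos: [497.4, 134.8, 219.0]
tool_rot: [-3.139, 0.079, -0.006]
ft_force: [-0.5, -0.3, -1.2]
gripper_width: 0.298
finger_force: 35.0
t 9.9 tcp [497.4 134.8 219. ] rot first (x0.1rad) [-0.01 -0.04  0.02] then travel (x25mm) [ 1.8  13.28  0.56]
```

```bash
python3 -m pendant '[{"travel":[0.13,0.95,0],"rot":[0,0,0]},{"travel":[0.13,0.95,0],"rot":[0,0,0]},{"travel":[0.13,0.95,0],"rot":[0,0,0]},{"travel":[0.13,0.95,0],"rot":[0,0,0]},{"travel":[0.13,0.95,0],"rot":[0,0,0]},{"travel":[0.13,0.95,0],"rot":[0,0,0]},{"travel":[0.13,0.95,0],"rot":[0,0,0]},{"travel":[0.13,0.95,0],"rot":[0,0,0]},{"travel":[0.13,0.95,0],"rot":[0,0,0]},{"travel":[0.13,0.95,0],"rot":[0,0,0]},{"travel":[0.13,0.95,0],"rot":[0,0,0]},{"travel":[0.13,0.95,0],"rot":[0,0,0]},{"travel":[0.13,0.95,0],"rot":[0,0,0]},{"travel":[0.13,0.95,0],"rot":[0,0,0]},{"travel":[0,0,0],"rot":[0,0,0]}]';python3 - <<'E'
from h import *
need([525,-199,140],-3,0)
E
```

```text
time_s: 11.17
tool_pos: [524.3, -203.9, 217.0]
tool_rot: [3.139, -0.09, 0.002]
ft_force: [0.5, -1.0, -0.0]
gripper_width: 0.301
finger_force: 35.0
t 11.2 tcp [ 524.3 -203.9  217. ] rot first (x0.1rad) [ 0.02 -0.01 -0.05] then travel (x25mm) [ 0.02 -0.2   3.08]
```

```bash
python3 -m pendant '[{"travel":[0,-0.1,1],"rot":[0,0,0]},{"travel":[0,-0.1,1],"rot":[0,0,0]},{"travel":[0,0,1],"rot":[0,0,0]},{"travel":[0,0,0],"rot":[0,0,0]}]'; python3 -m pendant '[{"travel":[0,0,0],"rot":[0,0,0]},{"travel":[0,0,0],"rot":[0,0,0]},{"travel":[0,0,0],"rot":[0,0,0]},{"travel":[0,0,0],"rot":[0,0,0]},{"travel":[0,0,-1],"rot":[0,0,0]},{"travel":[0,0,-1],"rot":[0,0,0]},{"travel":[0,0,-1],"rot":[0,0,0]}]' -0.3
python3 - <<'E'
from h import *
im,d=batt("top"); cv2.imwrite("pics/top3.png",im)
need([603,130,120],0,0)
E
```

```text
time_s: 11.5
tool_pos: [520.4, -192.5, 137.7]
tool_rot: [-3.136, 0.086, 0.012]
ft_force: [-1.7, 0.0, -1.5]
gripper_width: 0.295
finger_force: 35.0
time_s: 12.08
tool_pos: [524.0, -194.9, 218.9]
tool_rot: [-3.14, 0.086, -0.002]
ft_force: [1.3, -0.6, -0.3]
gripper_width: 0.651
finger_force: 0.0
block1 conf 0.68 c [ 651. -178.] wh [142.  19.] longaxis deg 87 z 308 px [308.6, 124.1, 95.5, 55.7]
block1 conf 0.61 c [609. 207.] wh [47. 27.] longaxis deg 8 z 23 px [170.9, 168.8, 12.0, 20.7]
block1 conf 0.54 c [508. 301.] wh [45. 26.] longaxis deg -13 z 24 px [132.5, 213.8, 9.1, 13.8]
pack1 conf 0.57 c [603. 130.] wh [43. 30.] longaxis deg -0 z 16 px [201.1, 173.2, 12.8, 16.1]
pack1 conf 0.57 c [ 397. -178.] wh [42. 36.] longaxis deg -89 z 45 px [332.0, 242.2, 15.0, 30.8]
pack1 conf 0.47 c [552. 176.] wh [360. 227.] longaxis deg 87 z 7 px [111.9, 155.4, 150.5, 97.4]
tape conf 0.83 c [608. 292.] wh [50. 47.] longaxis deg -53 z 25 px [131.1, 172.0, 20.5, 15.8]
jar conf 0.62 c [493.  44.] wh [35. 33.] longaxis deg -0 z 51 px [234.2, 215.5, 16.9, 18.8]
jar conf 0.44 c [609. 205.] wh [49. 26.] longaxis deg 2 z 23 px [170.4, 168.5, 13.7, 23.0]
t 12.3 tcp [ 523.9 -194.8  217.4] rot first (x0.1rad) [-0.   -0.01 -0.55] then travel (x25mm) [  3.17 -12.99   3.89]
```

View pics/top3.png

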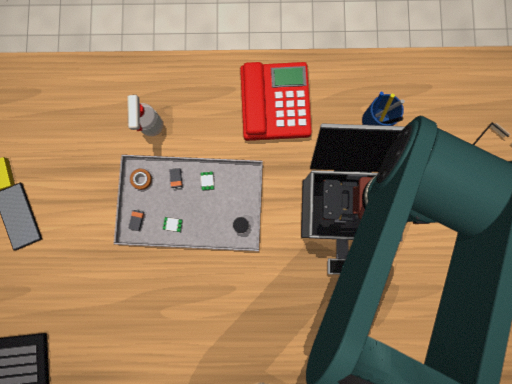

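The tray now holds two blocks, at (137,220) and (176,179), and two packs, at (173,224) and (207,181). The first block is gone from it. Next is the pack at (603,130).

```bash
python3 -m pendant '[{"travel":[0,0,0],"rot":[0,0,-0.55]},{"travel":[0.24,-1,0],"rot":[0,0,0]},{"travel":[0.24,-1,0],"rot":[0,0,0]},{"travel":[0.24,-1,0],"rot":[0,0,0]},{"travel":[0.24,-1,0],"rot":[0,0,0]},{"travel":[0.24,-1,0],"rot":[0,0,0]},{"travel":[0.24,-1,0],"rot":[0,0,0]},{"travel":[0.24,-1,0],"rot":[0,0,0]},{"travel":[0.24,-1,0.6],"rot":[0,0,0]},{"travel":[0.24,-1,0.6],"rot":[0,0,0]},{"travel":[0.24,-1,0.6],"rot":[0,0,0]},{"travel":[0.24,-1,0.6],"rot":[0,0,0]},{"travel":[0.24,-1,0.6],"rot":[0,0,0]},{"travel":[0.24,-1,0.6],"rot":[0,0,0]},{"travel":[0,0,1],"rot":[0,0,0]},{"travel":[0,0,1],"rot":[0,0,0]},{"travel":[0,0,0],"rot":[0,0,0]}]';python3 - <<'E'
from h import *
need([603,130,6],0,0)
E
```

```text
time_s: 13.75
tool_pos: [597.0, 130.4, 71.5]
tool_rot: [3.141, 0.002, -0.016]
ft_force: [-0.8, -0.3, -0.0]
gripper_width: 0.651
finger_force: 0.0
t 13.8 tcp [597.  130.4  71.5] rot first (x0.1rad) [0.   0.1  0.01] then travel (x25mm) [0.24 0.02 2.62]
```

```bash
python3 -m pendant '[{"travel":[0.24,0.02,0.7],"rot":[0,0.1,0]},{"travel":[0,0,0.7],"rot":[0,0,0]},{"travel":[0,0,0.7],"rot":[0,0,0]},{"travel":[0,0,0.4],"rot":[0,0,0]},{"travel":[0,0,0.1],"rot":[0,0,0]},{"travel":[0,0,0],"rot":[0,0,0]}]';python3 -m pendant '[{"travel":[0,0,0],"rot":[0,0,0]},{"travel":[0,0,0],"rot":[0,0,0]},{"travel":[0,0,0],"rot":[0,0,0]},{"travel":[0,0,0],"rot":[0,0,0]},{"travel":[0,0,0],"rot":[0,0,0]},{"travel":[0,0,0],"rot":[0,0,0]}]' 1 30
```

```text
time_s: 14.25
tool_pos: [607.8, 129.5, 12.0]
tool_rot: [-3.141, 0.0, -0.014]
ft_force: [-1.3, 0.9, -0.2]
gripper_width: 0.646
finger_force: 0.0
time_s: 14.75
tool_pos: [609.0, 129.9, 13.2]
tool_rot: [-3.141, -0.0, -0.019]
ft_force: [-1.1, -0.1, 5.7]
gripper_width: 0.341
finger_force: 29.5
```

```bash
python3 -m pendant '[{"travel":[0,0,0],"rot":[0,0,0]},{"travel":[0,0,0],"rot":[0,0,0]},{"travel":[0,0,0],"rot":[0,0,0]}]' -0.1;python3 -m pendant '[{"travel":[0,0,0.12],"rot":[0,0,0]},{"travel":[0,0,0.1],"rot":[0,0,0]},{"travel":[0,0,0],"rot":[0,0,0]},{"travel":[0,0,0],"rot":[0,0,0]}]'
```

```text
time_s: 15.0
tool_pos: [608.3, 129.8, 12.2]
tool_rot: [-3.141, -0.001, -0.016]
ft_force: [-0.3, -0.9, 0.3]
gripper_width: 0.528
finger_force: 0.0
time_s: 15.33
tool_pos: [608.2, 129.8, 6.4]
tool_rot: [-3.141, -0.0, -0.015]
ft_force: [-0.4, -0.9, -0.2]
gripper_width: 0.549
finger_force: 0.0
```

```bash
python3 -m pendant '[{"travel":[0,0,0],"rot":[0,0,0]},{"travel":[0,0,0],"rot":[0,0,0]},{"travel":[0,0,0],"rot":[0,0,0]},{"travel":[0,0,0],"rot":[0,0,0]},{"travel":[0,0,0],"rot":[0,0,0]}]' 1 35; python3 -m pendant '[{"travel":[0,0,-0.5],"rot":[0,0,0]},{"travel":[0,0,-1],"rot":[0,0,0]},{"travel":[0,0,-1],"rot":[0,0,0]},{"travel":[0,0,-1],"rot":[0,0,0]},{"travel":[0,0,-1],"rot":[0,0,0]},{"travel":[0,0,-1],"rot":[0,0,0]},{"travel":[0,0,-1],"rot":[0,0,0]},{"travel":[0,0,-1],"rot":[0,0,0]},{"travel":[0,0,-1],"rot":[0,0,0]},{"travel":[0,0,0],"rot":[0,0,0.52]},{"travel":[0,0,0],"rot":[0,0,0]}]';python3 - <<'E'
from h import *
need([525,-199,215],-3,0)
E
```

```text
time_s: 15.75
tool_pos: [608.6, 129.8, 6.9]
tool_rot: [-3.141, -0.0, -0.017]
ft_force: [-0.6, 0.0, -0.6]
gripper_width: 0.358
finger_force: 34.3
time_s: 16.67
tool_pos: [607.4, 129.8, 222.5]
tool_rot: [-3.139, 0.084, -0.024]
ft_force: [0.4, -0.0, -1.2]
gripper_width: 0.358
finger_force: 34.1
t 16.7 tcp [607.4 129.8 222.5] rot first (x0.1rad) [-0.02 -0.15 -0.01] then travel (x25mm) [-2.6  13.31  0.3 ]
```

```bash
python3 -m pendant '[{"travel":[-0.32,0.95,0],"rot":[0,-0.1,0]},{"travel":[-0.32,0.95,0],"rot":[0,0,0]},{"travel":[-0.32,0.95,0],"rot":[0,0,0]},{"travel":[-0.32,0.95,0],"rot":[0,0,0]},{"travel":[-0.32,0.95,0],"rot":[0,0,0]},{"travel":[-0.32,0.95,0],"rot":[0,0,0]},{"travel":[-0.32,0.95,0],"rot":[0,0,0]},{"travel":[-0.32,0.95,0],"rot":[0,0,0]},{"travel":[0,0.95,0],"rot":[0,0,0]},{"travel":[0,0.95,0],"rot":[0,0,0]},{"travel":[0,0.95,0],"rot":[0,0,0]},{"travel":[0,0.95,0],"rot":[0,0,0]},{"travel":[0,0.95,0],"rot":[0,0,0]},{"travel":[0,0.95,0],"rot":[0,0,0]},{"travel":[0,0,0],"rot":[0,0,0]},{"travel":[0,0,0],"rot":[0,0,0]}]'
```

```text
time_s: 18.0
tool_pos: [524.4, -199.6, 218.3]
tool_rot: [-3.138, 0.083, 0.001]
ft_force: [0.0, -0.4, -0.2]
gripper_width: 0.356
finger_force: 34.1
```

```bash
python3 -m pendant '[{"travel":[0,0,1],"rot":[0,0,0]},{"travel":[0,0,1],"rot":[0,0,0]},{"travel":[0,0,1],"rot":[0,0,0]},{"travel":[0,0,0],"rot":[0,0,0]}]'; python3 -m pendant '[{"travel":[0,0,0],"rot":[0,0,0]},{"travel":[0,0,0],"rot":[0,0,0]},{"travel":[0,0,0],"rot":[0,0,0]},{"travel":[0,0,0],"rot":[0,0,0]},{"travel":[0,0,-1],"rot":[0,0,0]},{"travel":[0,0,-1],"rot":[0,0,0]},{"travel":[0,0,-1],"rot":[0,0,0]},{"travel":[0,0,0],"rot":[0,0,0]}]' -0.3
python3 - <<'E'
from h import *
im,d=batt("top"); cv2.imwrite("pics/top4.png",im)
need([609,206,120],6,0)
E
```

```text
time_s: 18.33
tool_pos: [521.5, -195.8, 139.4]
tool_rot: [-3.135, 0.079, 0.012]
ft_force: [-0.9, 1.1, -1.1]
gripper_width: 0.358
finger_force: 34.1
time_s: 19.0
tool_pos: [528.6, -200.7, 225.0]
tool_rot: [3.137, -0.081, 0.015]
ft_force: [1.2, -0.0, 0.2]
gripper_width: 0.649
finger_force: 0.0
block1 conf 0.76 c [507. 302.] wh [46. 26.] longaxis deg -12 z 23 px [129.0, 213.1, 16.4, 19.3]
block1 conf 0.66 c [610. 206.] wh [48. 26.] longaxis deg 6 z 23 px [169.0, 169.2, 13.5, 21.7]
pack1 conf 0.60 c [496. 214.] wh [43. 31.] longaxis deg 80 z 16 px [161.2, 221.3, 22.7, 8.2]
pack1 conf 0.47 c [ 638. -178.] wh [143.   7.] longaxis deg 86 z 285 px [299.4, 127.4, 104.8, 148.0]
tape conf 0.69 c [608. 294.] wh [50. 48.] longaxis deg -89 z 25 px [132.1, 171.0, 21.2, 18.0]
jar conf 0.55 c [493.  45.] wh [36. 35.] longaxis deg -90 z 50 px [235.1, 213.6, 14.4, 23.2]
t 19.2 tcp [ 524.5 -198.7  218. ] rot first (x0.1rad) [-0.02  0.01 -1.56] then travel (x25mm) [  5.06 -15.75   3.92]
```

```bash
python3 -m pendant '[{"travel":[0,0,0],"rot":[0,0,-0.78]},{"travel":[0,0,0],"rot":[0,0,-0.78]},{"travel":[0.31,-0.98,0],"rot":[0,0,0]},{"travel":[0.31,-0.98,0],"rot":[0,0,0]},{"travel":[0.31,-0.98,0],"rot":[0,0,0]},{"travel":[0.31,-0.98,0],"rot":[0,0,0]},{"travel":[0.31,-0.98,0],"rot":[0,0,0]},{"travel":[0.31,-0.98,0],"rot":[0,0,0]},{"travel":[0.31,-0.98,0],"rot":[0,0,0]},{"travel":[0.31,-0.98,0.6],"rot":[0,0,0]},{"travel":[0.31,-0.98,0.6],"rot":[0,0,0]},{"travel":[0.31,-0.98,0.6],"rot":[0,0,0]},{"travel":[0.31,-0.98,0.6],"rot":[0,0,0]},{"travel":[0.31,-0.98,0.6],"rot":[0,0,0]},{"travel":[0.31,-0.98,0.6],"rot":[0,0,0]},{"travel":[0.31,-0.98,0.6],"rot":[0,0,0]},{"travel":[0.31,-0.98,0.6],"rot":[0,0,0]},{"travel":[0.31,-0.98,0.6],"rot":[0,0,0]},{"travel":[0,0,0],"rot":[0,0,0]},{"travel":[0,0,0],"rot":[0,0,0]}]';python3 - <<'E'
from h import *
eyes.read_camera("top");eyes.read_camera("top");need([610,206,7],6,0)
E
```

```text
time_s: 20.92
tool_pos: [606.0, 204.6, 82.0]
tool_rot: [-3.137, -0.167, 0.006]
ft_force: [-0.2, 0.4, -0.5]
gripper_width: 0.651
finger_force: 0.0
t 21.0 tcp [607.2 203.2  83.8] rot first (x0.1rad) [-0.01  0.01 -0.  ] then travel (x25mm) [ 0.12 -0.1   3.07]
```

```bash
python3 -m pendant '[{"travel":[0.1,-0.09,0.8],"rot":[0,0,0]},{"travel":[0,0,0.8],"rot":[0,0,0]},{"travel":[0,0,0.8],"rot":[0,0,0]},{"travel":[0,0,0.5],"rot":[0,0,0]},{"travel":[0,0,0.15],"rot":[0,0,0]},{"travel":[0,0,0],"rot":[0,0,0]},{"travel":[0,0,0],"rot":[0,0,0]}]';python3 -m pendant '[{"travel":[0,0,0],"rot":[0,0,0]},{"travel":[0,0,0],"rot":[0,0,0]},{"travel":[0,0,0],"rot":[0,0,0]},{"travel":[0,0,0],"rot":[0,0,0]},{"travel":[0,0,0],"rot":[0,0,0]},{"travel":[0,0,0],"rot":[0,0,0]}]' 1 35
```

```text
time_s: 21.6
tool_pos: [610.7, 206.0, 8.9]
tool_rot: [-3.136, -0.163, -0.002]
ft_force: [0.2, -0.0, 0.2]
gripper_width: 0.653
finger_force: 0.0
time_s: 22.1
tool_pos: [610.3, 206.5, 8.5]
tool_rot: [-3.136, -0.164, -0.002]
ft_force: [-0.7, -0.3, 3.3]
gripper_width: 0.299
finger_force: 35.0
```

Gripped (26.3 mm). Lift and align.

```bash
python3 -m pendant '[{"travel":[0,0,-0.5],"rot":[0,0,0]},{"travel":[0,0,-1],"rot":[0,0,0]},{"travel":[0,0,-1],"rot":[0,0,0]},{"travel":[0,0,-1],"rot":[0,0,0]},{"travel":[0,0,-1],"rot":[0,0,0]},{"travel":[0,0,-1],"rot":[0,0,0]},{"travel":[0,0,-1],"rot":[0,0,0]},{"travel":[0,0,-1],"rot":[0,0,0]},{"travel":[0,0,-1],"rot":[0,0,0]},{"travel":[0,0,0],"rot":[0,0,0.78]},{"travel":[0,0,0],"rot":[0,0,0.78]},{"travel":[0,0,0],"rot":[0,0,0]},{"travel":[0,0,0],"rot":[0,0,0]}]';python3 - <<'E'
from h import *
need([525,-199,215],-3,0)
E
```

```text
time_s: 23.18
tool_pos: [609.7, 206.1, 221.2]
tool_rot: [-3.139, 0.078, -0.001]
ft_force: [-0.4, -0.3, -0.1]
gripper_width: 0.298
finger_force: 35.0
t 23.2 tcp [609.7 206.1 221.2] rot first (x0.1rad) [-0.01 -0.01  0.03] then travel (x25mm) [-2.53 16.36  0.25]
```

```bash
python3 -m pendant '[{"travel":[-0.25,0.96,0],"rot":[0,0,0]},{"travel":[-0.25,0.96,0],"rot":[0,0,0]},{"travel":[-0.25,0.96,0],"rot":[0,0,0]},{"travel":[-0.25,0.96,0],"rot":[0,0,0]},{"travel":[-0.25,0.96,0],"rot":[0,0,0]},{"travel":[-0.25,0.96,0],"rot":[0,0,0]},{"travel":[-0.25,0.96,0],"rot":[0,0,0]},{"travel":[-0.25,0.96,0],"rot":[0,0,0]},{"travel":[-0.25,0.96,0],"rot":[0,0,0]},{"travel":[-0.25,0.96,0],"rot":[0,0,0]},{"travel":[0,0.96,0],"rot":[0,0,0]},{"travel":[0,0.96,0],"rot":[0,0,0]},{"travel":[0,0.96,0],"rot":[0,0,0]},{"travel":[0,0.96,0],"rot":[0,0,0]},{"travel":[0,0.96,0],"rot":[0,0,0]},{"travel":[0,0.96,0],"rot":[0,0,0]},{"travel":[0,0.96,0],"rot":[0,0,0]},{"travel":[0,0,0],"rot":[0,0,0]},{"travel":[0,0,0],"rot":[0,0,0]}]'
```

```text
time_s: 24.77
tool_pos: [526.1, -198.9, 219.8]
tool_rot: [-3.139, 0.082, 0.0]
ft_force: [-0.2, 0.3, -1.0]
gripper_width: 0.299
finger_force: 35.0
```

```bash
python3 -m pendant '[{"travel":[0,0,1],"rot":[0,0,0]},{"travel":[0,0,1],"rot":[0,0,0]},{"travel":[0,0,1],"rot":[0,0,0]},{"travel":[0,0,0],"rot":[0,0,0]},{"travel":[0,0,0],"rot":[0,0,0]}]'; python3 -m pendant '[{"travel":[0,0,0],"rot":[0,0,0]},{"travel":[0,0,0],"rot":[0,0,0]},{"travel":[0,0,0],"rot":[0,0,0]},{"travel":[0,0,0],"rot":[0,0,0]},{"travel":[0,0,-1],"rot":[0,0,0]},{"travel":[0,0,-1],"rot":[0,0,0]},{"travel":[0,0,-1],"rot":[0,0,0]},{"travel":[0,0,0],"rot":[0,0,0]},{"travel":[0,0,0],"rot":[0,0,0]}]' -0.5
python3 - <<'E'
from h import *
im,d=batt("top"); cv2.imwrite("pics/top5.png",im)
need([496,214,120],-10,0)
E
```

```text
time_s: 25.18
tool_pos: [525.3, -196.3, 144.2]
tool_rot: [-3.137, 0.078, 0.004]
ft_force: [-0.0, 0.5, -0.8]
gripper_width: 0.294
finger_force: 35.0
time_s: 25.93
tool_pos: [527.7, -198.7, 222.2]
tool_rot: [3.14, -0.081, 0.007]
ft_force: [0.7, 0.0, 0.4]
gripper_width: 0.754
finger_force: 0.0
block1 conf 0.60 c [509. 301.] wh [47. 27.] longaxis deg -12 z 23 px [130.3, 209.9, 12.2, 19.1]
block1 conf 0.43 c [799.  10.] wh [177.  49.] longaxis deg 3 z 61 px [243.8, 63.3, 69.1, 77.7]
pack1 conf 0.68 c [497. 214.] wh [44. 31.] longaxis deg 81 z 16 px [162.9, 218.2, 20.7, 10.8]
tape conf 0.69 c [609. 293.] wh [49. 48.] longaxis deg 46 z 25 px [130.6, 168.8, 23.2, 21.1]
jar conf 0.75 c [494.  44.] wh [35. 33.] longaxis deg 45 z 50 px [234.1, 214.4, 15.1, 18.9]
jar conf 0.73 c [ 641. -176.] wh [139.  12.] longaxis deg 87 z 286 px [301.8, 125.3, 100.7, 150.2]
jar conf 0.44 c [553. 176.] wh [361. 228.] longaxis deg 87 z 7 px [113.7, 154.2, 147.4, 98.9]
t 26.2 tcp [ 525.6 -197.6  218.8] rot first (x0.1rad) [-0.02  0.02  1.23] then travel (x25mm) [ -4.03 -16.01   3.95]
```

```bash
python3 -m pendant '[{"travel":[0,0,0],"rot":[0,0,0.61]},{"travel":[0,0,0],"rot":[0,0,0.61]},{"travel":[-0.25,-1,0],"rot":[0,0,0]},{"travel":[-0.25,-1,0],"rot":[0,0,0]},{"travel":[-0.25,-1,0],"rot":[0,0,0]},{"travel":[-0.25,-1,0],"rot":[0,0,0]},{"travel":[-0.25,-1,0],"rot":[0,0,0]},{"travel":[-0.25,-1,0],"rot":[0,0,0]},{"travel":[-0.25,-1,0],"rot":[0,0,0]},{"travel":[-0.25,-1,0.6],"rot":[0,0,0]},{"travel":[-0.25,-1,0.6],"rot":[0,0,0]},{"travel":[-0.25,-1,0.6],"rot":[0,0,0]},{"travel":[-0.25,-1,0.6],"rot":[0,0,0]},{"travel":[-0.25,-1,0.6],"rot":[0,0,0]},{"travel":[-0.25,-1,0.6],"rot":[0,0,0]},{"travel":[-0.25,-1,0.6],"rot":[0,0,0]},{"travel":[-0.25,-1,0.6],"rot":[0,0,0]},{"travel":[-0.25,-1,0.6],"rot":[0,0,0]},{"travel":[0,0,0],"rot":[0,0,0]},{"travel":[0,0,0],"rot":[0,0,0]}]';python3 - <<'E'
from h import *
eyes.read_camera("top");eyes.read_camera("top");eyes.read_camera("top");need([497,214,6],-10,0)
E
```

```text
time_s: 27.85
tool_pos: [495.6, 214.0, 83.9]
tool_rot: [3.13, -0.268, -0.005]
ft_force: [-0.0, -1.3, -0.1]
gripper_width: 0.749
finger_force: 0.0
t 28.0 tcp [497.4 212.6  85.7] rot first (x0.1rad) [-0.01 -0.    0.  ] then travel (x25mm) [-0.02 -0.05  3.19]
```

```bash
python3 -m pendant '[{"travel":[0,-0.05,0.8],"rot":[0,0,0]},{"travel":[0,0,0.8],"rot":[0,0,0]},{"travel":[0,0,0.8],"rot":[0,0,0]},{"travel":[0,0,0.6],"rot":[0,0,0]},{"travel":[0,0,0.18],"rot":[0,0,0]},{"travel":[0,0,0],"rot":[0,0,0]},{"travel":[0,0,0],"rot":[0,0,0]}]';python3 -m pendant '[{"travel":[0,0,0],"rot":[0,0,0]},{"travel":[0,0,0],"rot":[0,0,0]},{"travel":[0,0,0],"rot":[0,0,0]},{"travel":[0,0,0],"rot":[0,0,0]},{"travel":[0,0,0],"rot":[0,0,0]},{"travel":[0,0,0],"rot":[0,0,0]}]' 1 35
```

```text
time_s: 28.58
tool_pos: [498.1, 214.2, 6.8]
tool_rot: [-3.128, 0.274, -0.002]
ft_force: [-0.1, 0.5, 0.1]
gripper_width: 0.75
finger_force: 0.0
time_s: 29.08
tool_pos: [497.9, 214.8, 6.8]
tool_rot: [-3.128, 0.272, -0.002]
ft_force: [-0.9, -1.6, 5.8]
gripper_width: 0.5
finger_force: 35.0
```

```bash
python3 -m pendant '[{"travel":[0,0,-0.5],"rot":[0,0,0]},{"travel":[0,0,-1],"rot":[0,0,0]},{"travel":[0,0,-1],"rot":[0,0,0]},{"travel":[0,0,-1],"rot":[0,0,0]},{"travel":[0,0,-1],"rot":[0,0,0]},{"travel":[0,0,-1],"rot":[0,0,0]},{"travel":[0,0,-1],"rot":[0,0,0]},{"travel":[0,0,-1],"rot":[0,0,0]},{"travel":[0,0,-1],"rot":[0,0,0]},{"travel":[0,0,0],"rot":[0,0,-0.61]},{"travel":[0,0,0],"rot":[0,0,-0.61]},{"travel":[0,0,0],"rot":[0,0,0]},{"travel":[0,0,0],"rot":[0,0,0]}]';python3 - <<'E'
from h import *
need([525,-199,215],-3,0)
E
```

```text
time_s: 30.17
tool_pos: [496.9, 214.4, 218.5]
tool_rot: [-3.139, 0.084, -0.0]
ft_force: [-0.5, 0.1, -0.7]
gripper_width: 0.5
finger_force: 35.0
t 30.2 tcp [496.9 214.4 218.5] rot first (x0.1rad) [-0.01 -0.   -0.01] then travel (x25mm) [ 1.99 16.46  0.14]
```

```bash
python3 -m pendant '[{"travel":[0.12,0.97,0],"rot":[0,0,0]},{"travel":[0.12,0.97,0],"rot":[0,0,0]},{"travel":[0.12,0.97,0],"rot":[0,0,0]},{"travel":[0.12,0.97,0],"rot":[0,0,0]},{"travel":[0.12,0.97,0],"rot":[0,0,0]},{"travel":[0.12,0.97,0],"rot":[0,0,0]},{"travel":[0.12,0.97,0],"rot":[0,0,0]},{"travel":[0.12,0.97,0],"rot":[0,0,0]},{"travel":[0.12,0.97,0],"rot":[0,0,0]},{"travel":[0.12,0.97,0],"rot":[0,0,0]},{"travel":[0.12,0.97,0],"rot":[0,0,0]},{"travel":[0.12,0.97,0],"rot":[0,0,0]},{"travel":[0.12,0.97,0],"rot":[0,0,0]},{"travel":[0.12,0.97,0],"rot":[0,0,0]},{"travel":[0.12,0.97,0],"rot":[0,0,0]},{"travel":[0.12,0.97,0],"rot":[0,0,0]},{"travel":[0.1,0.97,0],"rot":[0,0,0]},{"travel":[0,0,0],"rot":[0,0,0]},{"travel":[0,0,0],"rot":[0,0,0]}]'
```

```text
time_s: 31.75
tool_pos: [526.1, -200.7, 217.3]
tool_rot: [-3.138, 0.087, 0.001]
ft_force: [0.3, 0.4, -0.1]
gripper_width: 0.501
finger_force: 35.0
```

```bash
python3 -m pendant '[{"travel":[0,0,1],"rot":[0,0,0]},{"travel":[0,0,1],"rot":[0,0,0]},{"travel":[0,0,1],"rot":[0,0,0]},{"travel":[0,0,0],"rot":[0,0,0]},{"travel":[0,0,0],"rot":[0,0,0]}]'; python3 -m pendant '[{"travel":[0,0,0],"rot":[0,0,0]},{"travel":[0,0,0],"rot":[0,0,0]},{"travel":[0,0,0],"rot":[0,0,0]},{"travel":[0,0,0],"rot":[0,0,0]},{"travel":[0,0,-1],"rot":[0,0,0]},{"travel":[0,0,-1],"rot":[0,0,0]},{"travel":[0,0,-1],"rot":[0,0,0]},{"travel":[0,0,0],"rot":[0,0,0]},{"travel":[0,0,0],"rot":[0,0,0]}]' -0.5
python3 - <<'E'
from h import *
im,d=batt("top"); cv2.imwrite("pics/top6.png",im)
need([508,302,120],-13,0)
E
```

```text
time_s: 32.17
tool_pos: [525.1, -198.0, 142.0]
tool_rot: [-3.137, 0.081, 0.005]
ft_force: [0.6, -0.1, -0.4]
gripper_width: 0.501
finger_force: 35.0
time_s: 32.92
tool_pos: [527.7, -200.6, 220.2]
tool_rot: [3.14, -0.081, 0.007]
ft_force: [0.2, -0.2, -0.6]
gripper_width: 0.749
finger_force: 0.0
block1 conf 0.53 c [508. 302.] wh [47. 26.] longaxis deg -13 z 23 px [129.8, 212.8, 17.0, 18.6]
tape conf 0.80 c [607. 292.] wh [48. 45.] longaxis deg 89 z 25 px [132.4, 172.9, 20.5, 14.2]
tape conf 0.50 c [ 638. -177.] wh [141.  13.] longaxis deg 84 z 286 px [299.5, 122.8, 103.7, 152.7]
tape conf 0.36 c [ 652. -181.] wh [147.  17.] longaxis deg 87 z 308 px [307.1, 121.7, 100.1, 55.8]
jar conf 0.60 c [493.  44.] wh [35. 33.] longaxis deg -0 z 51 px [233.8, 213.6, 16.3, 20.5]
jar conf 0.37 c [548. 176.] wh [359. 220.] longaxis deg 87 z 7 px [112.2, 158.1, 150.1, 93.6]
t 33.2 tcp [ 525.6 -199.4  216.8] rot first (x0.1rad) [-0.02  0.02  1.75] then travel (x25mm) [ -5.2  -19.39   3.87]
```

```bash
python3 -m pendant '[{"travel":[0,0,0],"rot":[0,0,0.87]},{"travel":[0,0,0],"rot":[0,0,0.87]},{"travel":[-0.27,-1,0],"rot":[0,0,0]},{"travel":[-0.27,-1,0],"rot":[0,0,0]},{"travel":[-0.27,-1,0],"rot":[0,0,0]},{"travel":[-0.27,-1,0],"rot":[0,0,0]},{"travel":[-0.27,-1,0],"rot":[0,0,0]},{"travel":[-0.27,-1,0],"rot":[0,0,0]},{"travel":[-0.27,-1,0],"rot":[0,0,0]},{"travel":[-0.27,-1,0],"rot":[0,0,0]},{"travel":[-0.27,-1,0],"rot":[0,0,0]},{"travel":[-0.27,-1,0],"rot":[0,0,0]},{"travel":[-0.27,-1,0.6],"rot":[0,0,0]},{"travel":[-0.27,-1,0.6],"rot":[0,0,0]},{"travel":[-0.27,-1,0.6],"rot":[0,0,0]},{"travel":[-0.27,-1,0.6],"rot":[0,0,0]},{"travel":[-0.27,-1,0.6],"rot":[0,0,0]},{"travel":[-0.27,-1,0.6],"rot":[0,0,0]},{"travel":[-0.27,-1,0.6],"rot":[0,0,0]},{"travel":[-0.27,-1,0.6],"rot":[0,0,0]}]' 0;python3 -m pendant '[{"travel":[-0.3,-0.7,0],"rot":[0,0,0]},{"travel":[0,-0.7,0],"rot":[0,0,0]},{"travel":[0,0,0],"rot":[0,0,0]},{"travel":[0,0,0],"rot":[0,0,0]},{"travel":[0,0,0],"rot":[0,0,0]}]';python3 - <<'E'
from h import *
need([508,302,7],-13,0)
E
```

```text
time_s: 34.83
tool_pos: [507.9, 267.1, 96.9]
tool_rot: [-3.121, 0.354, 0.002]
ft_force: [-0.1, -0.2, 0.1]
gripper_width: 0.499
finger_force: 0.0
time_s: 35.25
tool_pos: [508.8, 301.0, 98.1]
tool_rot: [-3.121, 0.353, 0.001]
ft_force: [-0.1, -0.5, -0.5]
gripper_width: 0.499
finger_force: 0.0
t 35.2 tcp [508.8 301.   98.1] rot first (x0.1rad) [-0.    0.01  0.01] then travel (x25mm) [-0.04 -0.03  3.64]
```

```bash
python3 -m pendant '[{"travel":[-0.04,-0.03,0.8],"rot":[0,0,0]},{"travel":[0,0,0.8],"rot":[0,0,0]},{"travel":[0,0,0.8],"rot":[0,0,0]},{"travel":[0,0,0.6],"rot":[0,0,0]},{"travel":[0,0,0.5],"rot":[0,0,0]},{"travel":[0,0,0.12],"rot":[0,0,0]},{"travel":[0,0,0],"rot":[0,0,0]},{"travel":[0,0,0],"rot":[0,0,0]}]';python3 -m pendant '[{"travel":[0,0,0],"rot":[0,0,0]},{"travel":[0,0,0],"rot":[0,0,0]},{"travel":[0,0,0],"rot":[0,0,0]},{"travel":[0,0,0],"rot":[0,0,0]},{"travel":[0,0,0],"rot":[0,0,0]},{"travel":[0,0,0],"rot":[0,0,0]}]' 1 35
```

```text
time_s: 35.92
tool_pos: [508.9, 302.3, 8.6]
tool_rot: [-3.12, 0.355, -0.001]
ft_force: [-0.2, -0.1, 0.1]
gripper_width: 0.499
finger_force: 0.0
time_s: 36.42
tool_pos: [509.1, 303.1, 9.0]
tool_rot: [-3.12, 0.353, -0.002]
ft_force: [-1.2, -1.4, 6.8]
gripper_width: 0.299
finger_force: 35.0
```

```bash
python3 -m pendant '[{"travel":[0,0,-0.5],"rot":[0,0,0]},{"travel":[0,0,-1],"rot":[0,0,0]},{"travel":[0,0,-1],"rot":[0,0,0]},{"travel":[0,0,-1],"rot":[0,0,0]},{"travel":[0,0,-1],"rot":[0,0,0]},{"travel":[0,0,-1],"rot":[0,0,0]},{"travel":[0,0,-1],"rot":[0,0,0]},{"travel":[0,0,-1],"rot":[0,0,0]},{"travel":[0,0,-1],"rot":[0,0,0]},{"travel":[0,0,0],"rot":[0,0,-0.87]},{"travel":[0,0,0],"rot":[0,0,-0.87]},{"travel":[0,0,0],"rot":[0,0,0]},{"travel":[0,0,0],"rot":[0,0,0]}]';python3 - <<'E'
from h import *
need([525,-199,215],-3,0)
E
```

```text
time_s: 37.5
tool_pos: [508.1, 302.6, 220.5]
tool_rot: [-3.139, 0.085, -0.0]
ft_force: [0.8, -0.6, -0.4]
gripper_width: 0.301
finger_force: 35.0
t 37.5 tcp [508.1 302.6 220.5] rot first (x0.1rad) [-0.01 -0.   -0.02] then travel (x25mm) [ 1.73 20.    0.22]
```

```bash
python3 -m pendant '[{"travel":[0.09,1,0],"rot":[0,0,0]},{"travel":[0.09,1,0],"rot":[0,0,0]},{"travel":[0.09,1,0],"rot":[0,0,0]},{"travel":[0.09,1,0],"rot":[0,0,0]},{"travel":[0.09,1,0],"rot":[0,0,0]},{"travel":[0.09,1,0],"rot":[0,0,0]},{"travel":[0.09,1,0],"rot":[0,0,0]},{"travel":[0.09,1,0],"rot":[0,0,0]},{"travel":[0.09,1,0],"rot":[0,0,0]},{"travel":[0.09,1,0],"rot":[0,0,0]},{"travel":[0.09,1,0],"rot":[0,0,0]},{"travel":[0.09,1,0],"rot":[0,0,0]},{"travel":[0.09,1,0],"rot":[0,0,0]},{"travel":[0.09,1,0],"rot":[0,0,0]},{"travel":[0.09,1,0],"rot":[0,0,0]},{"travel":[0.09,1,0],"rot":[0,0,0]},{"travel":[0.09,1,0],"rot":[0,0,0]},{"travel":[0.09,1,0],"rot":[0,0,0]},{"travel":[0.09,1,0],"rot":[0,0,0]},{"travel":[0,1,0],"rot":[0,0,0]}]'; python3 -m pendant '[{"travel":[0,0,0],"rot":[0,0,0]},{"travel":[0,0,0],"rot":[0,0,0]}]'
```

```text
time_s: 39.17
tool_pos: [525.1, -200.0, 219.5]
tool_rot: [-3.139, 0.086, 0.0]
ft_force: [0.9, 0.7, -0.8]
gripper_width: 0.299
finger_force: 35.0
time_s: 39.33
tool_pos: [524.9, -199.7, 219.4]
tool_rot: [-3.138, 0.088, 0.001]
ft_force: [0.3, 0.8, -0.8]
gripper_width: 0.3
finger_force: 35.0
```

```bash
python3 -m pendant '[{"travel":[0,0,1],"rot":[0,0,0]},{"travel":[0,0,1],"rot":[0,0,0]},{"travel":[0,0,1],"rot":[0,0,0]},{"travel":[0,0,0],"rot":[0,0,0]},{"travel":[0,0,0],"rot":[0,0,0]}]'; python3 -m pendant '[{"travel":[0,0,0],"rot":[0,0,0]},{"travel":[0,0,0],"rot":[0,0,0]},{"travel":[0,0,0],"rot":[0,0,0]},{"travel":[0,0,0],"rot":[0,0,0]},{"travel":[0,0,-1],"rot":[0,0,0]},{"travel":[0,0,-1],"rot":[0,0,0]},{"travel":[0,0,-1],"rot":[0,0,0]},{"travel":[0,0,-1],"rot":[0,0,0]},{"travel":[0,-1,-1],"rot":[0,0,0]},{"travel":[0,-1,-1],"rot":[0,0,0]},{"travel":[0,-1,-1],"rot":[0,0,0]},{"travel":[0,-1,-1],"rot":[0,0,0]},{"travel":[0,-1,0],"rot":[0,0,0]},{"travel":[0,-1,0],"rot":[0,0,0]},{"travel":[0,-1,0],"rot":[0,0,0]},{"travel":[0,-1,0],"rot":[0,0,0]},{"travel":[0,0,0],"rot":[0,0,0]}]' -0.5
python3 - <<'E'
from h import *
im,d=batt("top"); cv2.imwrite("pics/top7.png",cv2.resize(im[100:300,100:450],None,fx=2.2,fy=2.2))
st()
for l in ["lid"]:
    for o in outline_of(l,"top")[:1]:
        P=maskpts("top",d,o["mask"]); print(l,o["conf"],np.round(np.percentile(P,[2,98],axis=0)))
E
```

```text
time_s: 39.75
tool_pos: [524.0, -197.1, 144.0]
tool_rot: [-3.137, 0.081, 0.005]
ft_force: [-0.6, -0.6, 0.0]
gripper_width: 0.297
finger_force: 35.0
time_s: 41.17
tool_pos: [535.4, 4.4, 346.2]
tool_rot: [-3.137, 0.077, -0.003]
ft_force: [-0.4, -0.1, -0.5]
gripper_width: 0.747
finger_force: 0.0
block1 conf 0.67 c [ 528. -199.] wh [48. 25.] longaxis deg -6 z 105 px [341.5, 200.4, 13.5, 20.8]
tape conf 0.69 c [607. 296.] wh [49. 46.] longaxis deg -0 z 25 px [130.4, 167.7, 19.8, 17.3]
jar conf 0.77 c [493.  45.] wh [36. 35.] longaxis deg 89 z 51 px [230.6, 214.2, 17.8, 17.7]
t 41.42 tcp [ 5.356e+02 -3.000e-01  3.455e+02] R
 [[ 0.999 -0.053  0.001]
 [-0.053 -0.999  0.001]
 [ 0.001 -0.001 -1.   ]] q [-0.13  0.17  1.46  0.    1.5   1.49] F [0.1 0.  1.3] g 0.7481043647872869 0.0
lid 0.57 [[ 590. -299.  174.]
 [ 655. -172.  318.]]
```

View pics/top7.png

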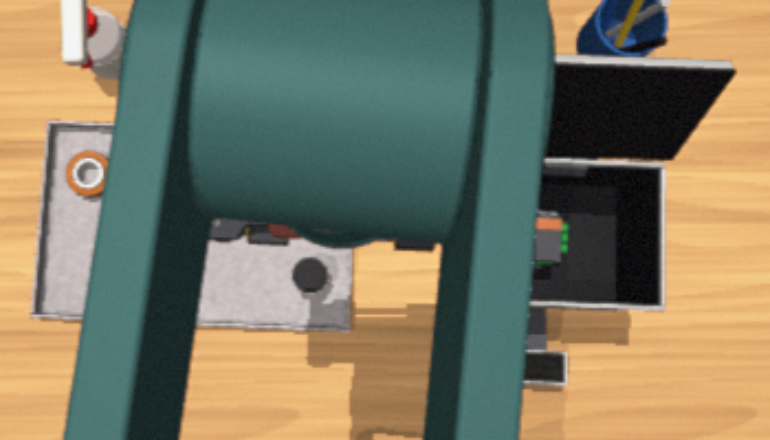

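The last block (crop px (549,239)) lies on the heap in the bin, and the tray view holds only the tape and the jar. The lid is still open. I go around behind it at height.

```bash
python3 -m pendant '[{"travel":[0.95,0,-0.15],"rot":[0,0,0]},{"travel":[0.95,0,-0.15],"rot":[0,0,0]},{"travel":[0.95,0,-0.15],"rot":[0,0,0]},{"travel":[0.95,0,-0.15],"rot":[0,0,0]},{"travel":[0.95,0,0],"rot":[0,0,0]},{"travel":[0.95,0,0],"rot":[0,0,0]},{"travel":[0.95,0,0],"rot":[0,0,0]},{"travel":[0,0.8,0],"rot":[0,0,0]},{"travel":[0,0.8,0],"rot":[0,0,0]},{"travel":[0,0.8,0],"rot":[0,0,0]},{"travel":[0,0,0],"rot":[0,0,0]},{"travel":[0,0,0],"rot":[0,0,0]}]' 1 20
python3 - <<'E'
from h import *
im,d=batt("top"); cv2.imwrite("pics/top8.png",cv2.resize(im[100:300,100:450],None,fx=2.2,fy=2.2))
need([697,-205,350],-3,0)
for o in outline_of("lid","top")[:1]:
    P=maskpts("top",d,o["mask"]); print(o["conf"],np.round(np.percentile(P,[2,98],axis=0)))
E
```

```text
time_s: 42.47
tool_pos: [698.4, -69.7, 359.9]
tool_rot: [-3.139, 0.086, 0.0]
ft_force: [0.0, 0.1, 1.1]
gripper_width: 0.002
finger_force: 0.0
tape conf 0.80 c [608. 293.] wh [51. 48.] longaxis deg 88 z 25 px [130.4, 167.8, 25.2, 20.9]
tape conf 0.47 c [ 647. -205.] wh [197.  17.] longaxis deg 89 z 306 px [310.6, 125.8, 121.6, 116.4]
t 42.7 tcp [698.4 -67.1 360.5] rot first (x0.1rad) [-0.02 -0.01  0.01] then travel (x25mm) [0.23 5.51 0.42]
0.62 [[ 590. -302.    2.]
 [ 661. -106.  319.]]
```

View pics/top8.png

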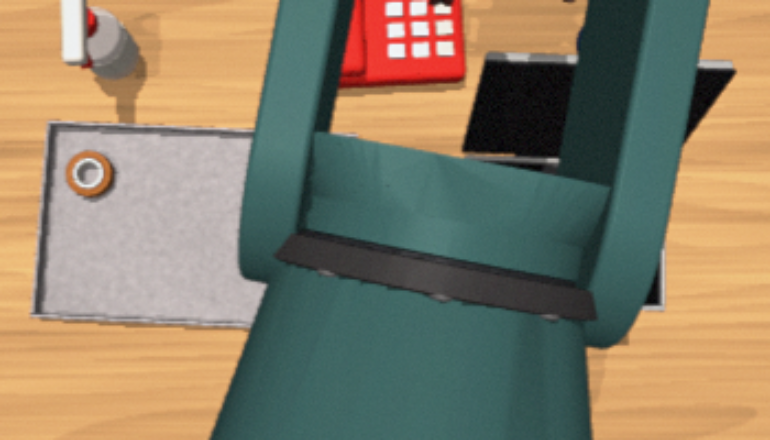

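Tape still at crop (90,174); the lid is open with its edge at crop (600,62), and the hand is clear of it. Now I go behind it and lower.

```bash
python3 -m pendant '[{"travel":[0.05,0.92,0],"rot":[0,0,0]},{"travel":[0.05,0.92,0],"rot":[0,0,0]},{"travel":[0.05,0.92,0],"rot":[0,0,0]},{"travel":[0.05,0.92,0],"rot":[0,0,0]},{"travel":[0,0.92,0],"rot":[0,0,0]},{"travel":[0,0.92,0],"rot":[0,0,0]},{"travel":[0,0,0.7],"rot":[0,0,0]},{"travel":[0,0,0.7],"rot":[0,0,0]},{"travel":[0,0,0.7],"rot":[0,0,0]},{"travel":[0,0,0.7],"rot":[0,0,0]},{"travel":[0,0,0],"rot":[0,0,0]},{"travel":[0,0,0],"rot":[0,0,0]},{"travel":[0,0,0],"rot":[0,0,0]}]'
```

```text
time_s: 43.85
tool_pos: [697.0, -205.6, 291.4]
tool_rot: [-3.14, 0.08, -0.003]
ft_force: [0.4, -0.4, 0.3]
gripper_width: 0.004
finger_force: 0.0
```

```bash
python3 -m pendant '[{"travel":[-0.3,0,0],"rot":[0,0,0]},{"travel":[-0.3,0,0],"rot":[0,0,0]},{"travel":[-0.3,0,0],"rot":[0,0,0]},{"travel":[-0.3,0,0],"rot":[0,0,0]},{"travel":[-0.3,0,0],"rot":[0,0,0]},{"travel":[-0.3,0,0],"rot":[0,0,0]},{"travel":[-0.3,0,0],"rot":[0,0,0]},{"travel":[-0.3,0,0],"rot":[0,0,0]},{"travel":[-0.3,0,0],"rot":[0,0,0]},{"travel":[-0.3,0,0],"rot":[0,0,0]},{"travel":[-0.3,0,0],"rot":[0,0,0]},{"travel":[-0.3,0,0],"rot":[0,0,0]},{"travel":[-0.3,0,0],"rot":[0,0,0]},{"travel":[-0.3,0,0],"rot":[0,0,0]},{"travel":[-0.3,0,0],"rot":[0,0,0]},{"travel":[-0.3,0,0],"rot":[0,0,0]}]'; python3 -m pendant '[{"travel":[0,0,-0.4],"rot":[0,0,0]},{"travel":[0,0,-1],"rot":[0,0,0]},{"travel":[0,0,-1],"rot":[0,0,0]},{"travel":[0,-1,-1],"rot":[0,0,0]},{"travel":[0,-1,0],"rot":[0,0,0]},{"travel":[0,-1,0],"rot":[0,0,0]},{"travel":[0,-1,0],"rot":[0,0,0]},{"travel":[0,-1,0],"rot":[0,0,0]},{"travel":[0,-1,0],"rot":[0,0,0]},{"travel":[0,-1,0],"rot":[0,0,0]},{"travel":[0,-1,0],"rot":[0,0,0]},{"travel":[0,-1,0],"rot":[0,0,0]},{"travel":[0,-1,0],"rot":[0,0,0]},{"travel":[0,-1,0],"rot":[0,0,0]},{"travel":[0,-1,0],"rot":[0,0,0]},{"travel":[0,-1,0],"rot":[0,0,0]},{"travel":[0,-1,0],"rot":[0,0,0]},{"travel":[0,-1,0],"rot":[0,0,0]},{"travel":[0,0,0],"rot":[0,0,0]}]'; python3 -m pendant '[{"travel":[0,0,0],"rot":[0,0,0]},{"travel":[0,0,0],"rot":[0,0,0]},{"travel":[0,0,0],"rot":[0,0,0]},{"travel":[0,0,0],"rot":[0,0,0]},{"travel":[0,0,0],"rot":[0,0,0]},{"travel":[0,0,0],"rot":[0,0,0]},{"travel":[0,0,0],"rot":[0,0,0]},{"travel":[0,0,0],"rot":[0,0,0]},{"travel":[0,0,0],"rot":[0,0,0]},{"travel":[0,0,0],"rot":[0,0,0]},{"travel":[0,0,0],"rot":[0,0,0]},{"travel":[0,0,0],"rot":[0,0,0]},{"travel":[0,0,0],"rot":[0,0,0]},{"travel":[0,0,0],"rot":[0,0,0]},{"travel":[0,0,0],"rot":[0,0,0]},{"travel":[0,0,0],"rot":[0,0,0]}]'
python3 - <<'E'
from h import *
im,d=eyes.read_camera("top"); cv2.imwrite("pics/top9.png",im)
for l in ["lid","bin","pedal_pad"]:
  for o in outline_of(l,"top")[:1]:
    P=maskpts("top",d,o["mask"]); print(l,o["conf"],np.round(np.percentile(P,[2,50,98],axis=0)))
im,d=eyes.read_camera("scene"); cv2.imwrite("pics/sc9.png",im)
E
```

```text
time_s: 45.18
tool_pos: [575.7, -199.6, 290.1]
tool_rot: [-3.139, 0.081, -0.0]
ft_force: [0.6, -0.0, 0.4]
gripper_width: 0.006
finger_force: 0.0
time_s: 46.77
tool_pos: [596.0, 179.0, 376.3]
tool_rot: [-3.137, 0.076, -0.002]
ft_force: [0.9, -0.1, -0.9]
gripper_width: 0.002
finger_force: 0.0
time_s: 48.1
tool_pos: [595.9, 174.8, 375.6]
tool_rot: [-3.139, 0.081, -0.001]
ft_force: [0.6, -0.6, 0.4]
gripper_width: 0.004
finger_force: 0.0
lid 0.64 [[ 455. -292.  179.]
 [ 525. -197.  183.]
 [ 599. -104.  186.]]
bin 0.56 [[ 390. -291.   30.]
 [ 523. -193.  182.]
 [ 618. -102.  186.]]
pedal_pad 0.66 [[ 377. -227.   -0.]
 [ 402. -194.   43.]
 [ 446. -160.   48.]]
```

View pics/top9.png

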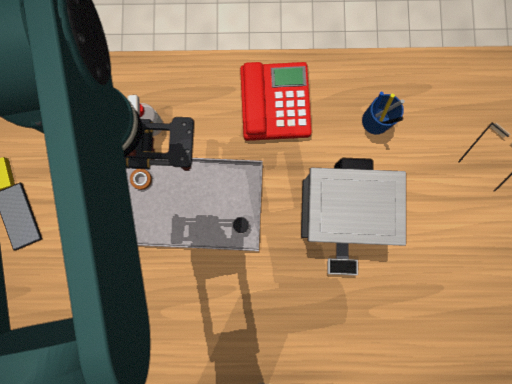

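View pics/sc9.png

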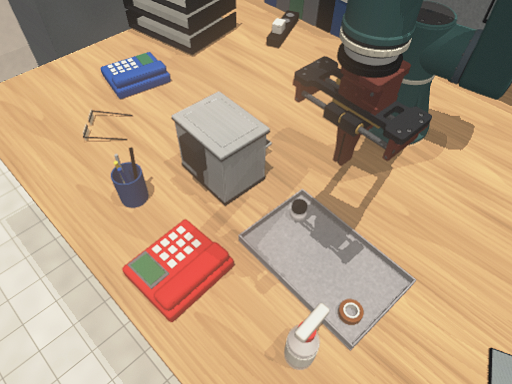

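The lid is shut (top px (357,205), z≈183) and the pedal is up. The tray holds only the jar (241,226) and the tape (140,179), the bystanders have not moved, and the robot touches nothing.

```bash
python3 -c "
from rig import arm
print(arm.close_job())"
```

```text
the job is handed in; nothing more can be done
None
```

I opened the bin with its pedal, dropped all five batteries (three 9-volt blocks, two packs) in and pushed the lid shut; the tape and jar are still in the tray, and the job was handed in at about 48 s with no verdict shown.

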